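# Pack the dyeing caddy

### The job

Pack the three-well caddy for a dyeing job. First take out the red paint bottle that was left in one of its wells by mistake and stand it in the middle of the round cork coaster; only then put in the rest: the navy dye bottle upright in the middle of the well with the blue felt, the brown dye bottle upright in the middle of the well with the brown felt, and the yellow wax cake lying flat, grooves up, in the middle of the well with the yellow felt. Leave the navy thread spool and the cork sanding block where they are.

Things in the scene. Friction and masses are not known exactly. Their poses are not given: they have to be found in the camera images.
- blue_felt: Square of dark blue felt, 80 x 84 x 2 mm, the floor of one of the caddy's three wells. Origin: middle of its underside and of the well, 4 mm above the bench; its top is 2 mm above the origin. x across the caddy (short way), y along the row of wells, z up. Wells measure 84 (x) by 90 mm (y) inside; walls are 5 mm thick, tops 15 mm above the bench. See also the next two.
- brown_felt: Square of dark brown felt, 80 x 84 x 2 mm, the floor of one of the caddy's three wells. Origin: middle of its underside and of the well, 4 mm above the bench; its top is 2 mm above the origin. x across the caddy (short way), y along the row of wells, z up. Wells lie in a row along y, 96 mm from middle to middle; any felt may be in any well.
- yellow_felt: Square of yellow felt, 80 x 84 x 2 mm, the floor of one of the caddy's three wells. Origin: middle of its underside and of the well, 4 mm above the bench; its top is 2 mm above the origin. x across the caddy (short way), y along the row of wells, z up. The caddy is a light wooden tray, 94 x 292 mm outside, fixed to the bench; brass handles stand 11 mm out at its ends.
- cork_coaster: A round cork coaster, 90 mm in diameter and 5 mm thick, fixed to the bench outside the caddy. Origin: middle of its underside; its top is 5 mm above the origin.
- red_bottle: A red screw-cap bottle with a black cap, standing upright: body 32 mm in diameter, plain enough to grip between 10 and 35 mm up, whole height 52 mm, 40 to 85 g. Origin: middle of its underside, z up along the bottle. At the start it stands on the felt of an end well of the caddy, roughly in its middle; that felt shows round it.
- navy_bottle: A navy blue screw-cap bottle with a white cap, standing upright: body 38 mm in diameter, plain enough to grip between 10 and 40 mm up, whole height 58 mm, 75 to 155 g. Origin: middle of its underside, z up along the bottle. It stands on the bench.
- brown_bottle: A dark brown screw-cap bottle with a black cap, standing upright: body 42 mm in diameter, plain enough to grip between 10 and 43 mm up, whole height 62 mm, 75 to 155 g. Origin: middle of its underside, z up along the bottle. It stands on the bench.
- wax_cake: A yellow beeswax cake with grooves across its top, lying flat on the bench: 34 mm (x) by 46 mm (y) by 20 mm high, 32 g. Origin: middle of its underside, z up; grip it across x.
- navy_spool: A spool of navy thread with black flanges, standing upright on the bench, to be left alone: 36 mm in diameter, 50 mm high, with a loose thread end. Its axis stands at x = -6, y = +14 mm from the origin, which lies in the plane of its underside; the thread end reaches to y = -32 mm.
- sanding_block: An orange-brown cork sanding block, lying on the bench, to be left alone: 49 mm (x) by 86 mm (y) by 26 mm high. Origin: middle of its underside, z up.
There are look-alikes about, which are no part of the job. Leave any purple or turquoise look-alike of the navy_bottle alone. There is more than one size of the wax_cake; the one meant has the size given above.

How it is judged (in metres and radians):
On the way:
1. the red bottle stands upright, let go, on the cork coaster (horizontal distance between red_bottle and cork_coaster below 0.015 m and z of red_bottle in the frame of cork_coaster between -0.001 and 0.011 m and angle between red_bottle's own z axis and vertical below 0.12 rad and linear speed of red_bottle below 0.02 m/s and contact force between the fingers and red_bottle below 0.1 N), for 0.2 s.
At the end, for the whole second after the job is handed in: Red bottle upright within 15 mm of the coaster's middle; navy bottle, brown bottle (upright) and wax cake (flat, grooves up) each resting within 15 mm of the middle of the blue, brown and yellow felt well; tilts under 0.12 rad, all released and at rest; spool and sanding block moved less than 20 mm (horizontal distance between red_bottle and cork_coaster below 0.015 m and z of red_bottle in the frame of cork_coaster between -0.001 and 0.011 m and angle between each of red_bottle, navy_bottle, brown_bottle, wax_cake's own z axis and vertical below 0.12 rad and linear speed of each of red_bottle, navy_bottle, brown_bottle, wax_cake below 0.02 m/s and horizontal distance between navy_bottle and blue_felt below 0.015 m and z of navy_bottle in the frame of blue_felt between -0.004 and 0.008 m and horizontal distance between brown_bottle and brown_felt below 0.015 m and z of brown_bottle in the frame of brown_felt between -0.004 and 0.008 m and horizontal distance between wax_cake and yellow_felt below 0.015 m and z of wax_cake in the frame of yellow_felt between -0.004 and 0.008 m and distance of each of navy_spool, sanding_block from where it was at the start of the episode below 0.02 m); the robot touches nothing.
It fails at once if one of the three things is put into a well before the red bottle stands on the coaster (horizontal distance between red_bottle and cork_coaster above 0.03 m and ((horizontal distance between navy_bottle and blue_felt below 0.04 m and z of navy_bottle in the frame of blue_felt below 0.008 m) or (horizontal distance between navy_bottle and brown_felt below 0.04 m and z of navy_bottle in the frame of brown_felt below 0.008 m) or (horizontal distance between navy_bottle and yellow_felt below 0.04 m and z of navy_bottle in the frame of yellow_felt below 0.008 m) or (horizontal distance between brown_bottle and blue_felt below 0.04 m and z of brown_bottle in the frame of blue_felt below 0.008 m) or (horizontal distance between brown_bottle and brown_felt below 0.04 m and z of brown_bottle in the frame of brown_felt below 0.008 m) or (horizontal distance between brown_bottle and yellow_felt below 0.04 m and z of brown_bottle in the frame of yellow_felt below 0.008 m) or (horizontal distance between wax_cake and blue_felt below 0.04 m and z of wax_cake in the frame of blue_felt below 0.008 m) or (horizontal distance between wax_cake and brown_felt below 0.04 m and z of wax_cake in the frame of brown_felt below 0.008 m) or (horizontal distance between wax_cake and yellow_felt below 0.04 m and z of wax_cake in the frame of yellow_felt below 0.008 m))).
It fails at once if the navy spool is moved by 20 mm or more (distance of navy_spool from where it was at the start of the episode above 0.02 m).
It fails at once if the sanding block is moved by 20 mm or more (distance of sanding_block from where it was at the start of the episode above 0.02 m).
It also fails if it takes over 93 s, if anything falls off the work surface, if the arm or the gripper's body presses on something with over 40 N, if the wrist force passes 120 N, or if a joint passes its speed limit or range.

### The arm

A 6-joint arm with a two-finger parallel gripper is mounted at the origin on the work surface; the furniture and walls round the work are solid. World frame = base frame: x ahead of the robot, y to its left, z up, the work surface at z = 0. Lengths are in m, angles in degrees, forces in N, time in s.
With the tool pointing down it reaches from about 0.275 to 0.725 m from the base axis. Payload 5.6 kg.
Tool frame: the origin (TCP) lies on the front face of the gripper's body, between the roots of the fingers; the fingertips stand 73 mm ahead of it and the grasp point (between the pads) lies 54 mm ahead of it (robot.grip_point_offset is the distance from the TCP to the grasp point, in m); z points along the fingers, y is the line along which they close (so a half turn about z gives the same grasp; the last joint's range is limited). The gripper opens to 85 mm and grips with 20 to 120 N. Pads are 22 mm wide; open, the fingers measure 114 mm over their backs; the gripper's body (76 mm by 85 mm) begins 54 mm behind the grasp point. The pads swing forward as they close: fully open they stand 13 mm farther back than shut.
Start: joints at [-60.012, 14.616, 6.199, 0, -81.583, -16.306], TCP at [0.13, -0.534, 0.304] pointing down, gripper open.
Joint ranges: [-168.99, 168.99], [-69.2, 112.95], [-62.41, 85.93], [-164.36, 98.24], [-168.68, -3.75], [-174.98, 174.98]. Speed limits (degrees/s): [147.25, 147.25, 180, 180, 180, 180].

### API

Orientations are given as [roll, pitch, yaw] about the fixed x, y, z axes, in that order (R = Rz(yaw) Ry(pitch) Rx(roll)).
In Python, from plant import robot gives the robot as it stands.
- The arm moves only by the shell command python3 -m pendant FILE [OPENING] [FORCE], which reads ROWS from the file FILE. ROWS is a JSON list of rows, 1 to 5 of them, each an object with the fields dx, dy, dz (the shift in parts of the range, where 1.0 means 0.5 m), spin (a turn about the tool's z in a scale on which 1.0 is 90 degrees); a field left out counts as zero; each row shifts and turns the commanded pose from where the row before left it, along the tool's axes as they then stand; what a row does not reach is not made up. A row lasts 1/10 s, in which the tool goes at most 0.05 m and 8.59 degrees, less where a joint would pass 70% of its speed; a pose out of reach is approached as far as the arm can. OPENING is the opening from 0.0 (shut) to 1.0 (fully open), set as the command begins (- or left out keeps the last). The fingers move at their own pace and stop on an object; FORCE is the grip in N (left out, the last holds). Time passes only in rows, so rows that do not move let the fingers close. It prints the time, the measured TCP pose, the force, the opening and the grip force at its end. No shift or turn number may pass 1 either way. Input that does not fit is refused with a message, and nothing moves.
- robot.state(): the state, without advancing time (a new reading comes with each control period).
- robot.snapshot(name): name is "scene" or "top" or "wrist"; returns the picture (400x640x3 uint8, red, green, blue); there is no depth.
- robot.camera_model(name): a dict with "intrinsics" (3x3 intrinsics, pixels), "dist" ([k1, k2, p1, p2, k3] as OpenCV has them; the pictures are not rectified), "R" (3x3) and "t" (3): a world point X has camera coordinates R X + t. Camera axes: x right, y down, z forward; pixel columns grow to the right and rows downward; lengths in m; the calibration is good to about 2 mm. A picture is of the moment at which its call begins: read the wrist's pose just before it. camera_model takes no time and is no camera call; for the wrist camera it gives the pose at the moment of the call.
- robot.close_job(): hands the job in; it is judged then, once.
The state is a dict: "time": time; "q": joint angles; "joint_velocities": joint speeds; "joint_torque": joint torques, N m; "position": TCP position; "ee_rot": TCP orientation; "force": force on the tool from outside, world axes, zero at the start; "ft_torque": the same for the moment, N m; "gripper_width": opening from 0.0 (shut) to 1.0 (fully open); "gripper_force": force on a finger pad.
Only numpy, scipy, OpenCV 4.12 (cv2) and the standard library are available. Lean on these libraries where they do the work, as an engineer would, in place of code of your own. Each camera call takes 0.05 s, during which the arm holds its last target. There are 200 camera calls.

## Working session

There is one attempt and no reset: what is moved stays moved. The work goes in short steps, Python scripts to look and compute and a shell command to move; the robot and the scene stay as the last step left them, time stands still between calls to the robot, and variables do not carry over. Pictures are saved under pics/ and viewed, at most 14 in all, crops included, and the job is handed in when it is done.

```bash
ls; mkdir -p pics; python3 - <<'E'
from plant import robot
import cv2
s=robot.state(); print(s)
for n in ("top","scene"):
    im=robot.snapshot(n); cv2.imwrite(f"pics/{n}0.png",im[:,:,::-1])
    print(n,robot.camera_model(n))
E
```

```text
pics
{'time': 0.0, 'q': array([-6.00100342e+01,  1.46557406e+01,  6.13177749e+00, -2.90929454e-02,
       -8.15845595e+01, -1.63073664e+01]), 'joint_velocities': array([ 0.05191567, -0.03429763,  0.0303042 ,  0.10546726, -0.00099842,
       -0.00500586]), 'joint_torque': array([-1.42367458e-04, -3.86630738e+01,  2.37941104e+01,  5.36531433e+00,
       -6.06560614e-03, -8.95245904e-07]), 'position': array([ 0.13009584, -0.5340265 ,  0.30297347]), 'ee_rot': array([ 1.79887764e+02, -2.85827119e-03, -1.66321683e+02]), 'force': array([ 0.34985811, -0.07567439, -0.49248782]), 'ft_torque': array([-0.0227577 ,  0.00052487,  0.04335023]), 'gripper_force': 0.0, 'gripper_width': 0.9995641684035197}
top {'intrinsics': array([[488.14021759,   0.        , 321.57577409],
       [  0.        , 488.14021759, 197.34549707],
       [  0.        ,   0.        ,   1.        ]]), 'dist': array([0.04949743, 0.        , 0.        , 0.        , 0.        ]), 'R': array([[-0.0126848 , -0.99989378, -0.00717826],
       [-0.98249651,  0.01379774, -0.18576928],
       [ 0.18584859,  0.00469616, -0.98256717]]), 't': array([0.07633468, 0.44370017, 1.2677624 ])}
scene {'intrinsics': array([[404.50047876,   0.        , 315.48392076],
       [  0.        , 404.50047876, 200.47834543],
       [  0.        ,   0.        ,   1.        ]]), 'dist': array([-0.05551913,  0.        ,  0.        ,  0.        ,  0.        ]), 'R': array([[-0.66476018, -0.74701791, -0.00762548],
       [-0.34792617,  0.31861486, -0.88172102],
       [ 0.66109098, -0.58347992, -0.47170955]]), 't': array([0.35210115, 0.19028994, 0.66710234])}
```

View pics/top0.png

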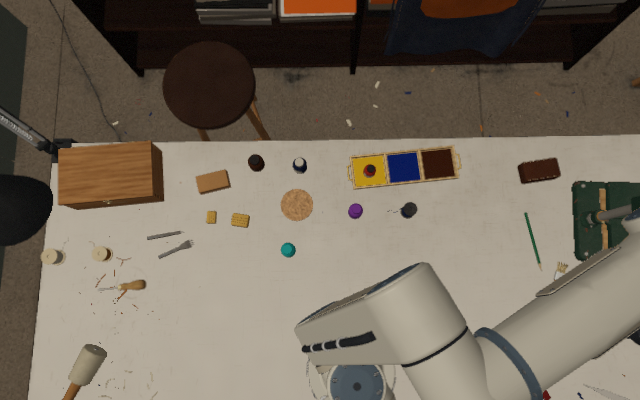

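View pics/scene0.png

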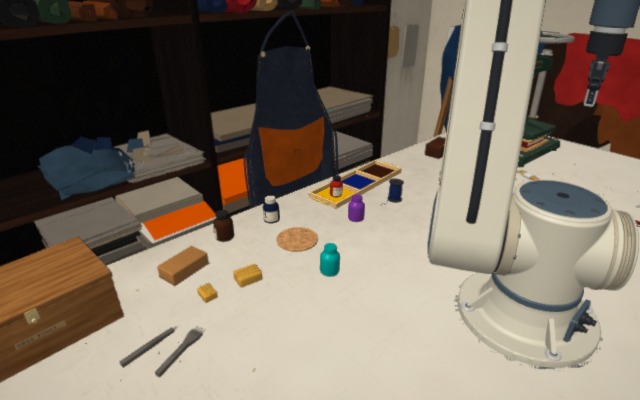

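The top view shows the caddy with felts yellow (369,171), blue (403,167) and brown (438,164), and the red bottle standing in the yellow well. The coaster is at (296,205).
- **Navy candidates:** white-capped bottle (300,165), purple (355,211), turquoise (288,250), spool with black flanges (408,210). I choose (300,165).
- **Brown candidates:** bottle (256,162), sanding block (212,181), dark block (539,170). I choose (256,162).
- **Wax candidates:** (211,217) and (240,220). I will choose by size.

```bash
cat > h.py <<'E'
import cv2, numpy as np
from plant import robot
def ray(cm,px,z):
    "pixel(s) -> world points on plane z"
    px=np.asarray(px,float).reshape(-1,1,2)
    n=cv2.undistortPoints(px,cm["intrinsics"],cm["dist"]).reshape(-1,2)
    d=np.c_[n,np.ones(len(n))]@cm["R"]; c=-cm["R"].T@cm["t"]
    return c+d*((z-c[2])/d[:,2])[:,None]
def shot(n):
    cm=robot.camera_model(n); return cm,robot.snapshot(n)
def blobs(im,lo,hi,amin=20,roi=None):
    "HSV mask contours -> list of (area,centroid,contour)"
    m=cv2.inRange(cv2.cvtColor(im,cv2.COLOR_RGB2HSV),lo,hi)
    if roi: k=np.zeros_like(m); x0,y0,x1,y1=roi; k[y0:y1,x0:x1]=255; m&=k
    cs,_=cv2.findContours(m,cv2.RETR_EXTERNAL,cv2.CHAIN_APPROX_NONE)
    o=[]
    for c in cs:
        a=cv2.contourArea(c)
        if a>=amin: M=cv2.moments(c); o.append((a,(M['m10']/a,M['m01']/a),c))
    return sorted(o,key=lambda t:-t[0])
def rect(cm,c,z):
    "world min-area rect on plane z: centre(mm), sizes, angle"
    w=ray(cm,c.reshape(-1,2),z)[:,:2]*1000
    return cv2.minAreaRect(w.astype(np.float32))
E
python3 - <<'E'
from h import *
cm=robot.camera_model("top"); im=cv2.imread("pics/top0.png")[:,:,::-1].copy()
C=dict(waxbig=((18,100,90),(32,255,255),(228,205,255,235),.02),waxsmall=((18,100,90),(32,255,255),(200,205,222,230),.02),
 block=((5,80,60),(20,255,255),(190,165,235,198),.026),coaster=((5,50,90),(25,255,255),(275,182,320,228),.005),
 yfelt=((20,150,120),(32,255,255),(345,150,387,192),.006),blue=((105,150,40),(130,255,255),(380,145,425,190),.006),brown=((0,80,20),(20,255,110),(418,145,460,185),.006),
 navyb=((100,60,20),(130,255,120),(285,150,315,180),.03),brb=((0,0,0),(180,255,80),(243,150,270,176),.062),spool=((0,0,0),(180,255,70),(385,195,425,225),.05))
for k,(lo,hi,roi,z) in C.items():
    for a,c,ct in blobs(im,lo,hi,8,roi)[:2]:
        print(k,a,np.round(c,1),np.round(ray(cm,c,z)[0]*1000),[np.round(v,1) for v in rect(cm,ct,z)])
for n,p,z in(("redcap",(370,170),.058),("navycap",(299,161),.058),("browncap",(256,159),.062)): print(n,ray(cm,p,z)*1000)
a=cv2.resize(im[140:260,180:470],None,fx=2.75,fy=2.75,interpolation=2); cv2.imwrite("pics/c1.png",a[:,:,::-1])
E
```

```text
waxbig 178.5 [239.6 219.7] [390. 293.  20.] [array([390.2, 291.7]), array([47.1, 33.4]), np.float64(81.0)]
waxsmall 89.0 [210.9 216.6] [400. 370.  20.] [array([399. , 371.2]), array([24.2, 32.8]), np.float64(89.2)]
block 553.0 [212.5 181.4] [496. 368.  26.] [array([496.1, 367.4]), array([52.6, 87.4]), np.float64(13.9)]
coaster 799.0 [296.3 204.5] [433. 140.   5.] [array([432.9, 141.2]), array([88.2, 86.6]), np.float64(89.2)]
yfelt 803.0 [368.8 170.8] [525. -62.   6.] [array([525.1, -61.6]), array([80.7, 84.4]), np.float64(5.3)]
blue 707.5 [403.3 167. ] [ 534. -158.    6.] [array([ 534.4, -157.9]), array([76.1, 79.3]), np.float64(5.3)]
brown 794.0 [437.4 163.4] [ 543. -253.    6.] [array([ 544.3, -252.5]), array([83.8, 83. ]), np.float64(5.3)]
navyb 30.5 [300.2 167.3] [531. 128.  30.] [array([535.2, 131.2]), array([32.9, 28.2]), np.float64(89.6)]
brb 186.0 [255.8 162.5] [538. 245.  62.] [array([538.3, 244.7]), array([43.1, 41.4]), np.float64(89.2)]
spool 157.0 [408.6 209.8] [ 406. -159.   50.] [array([ 407.1, -159.3]), array([33.2, 42. ]), np.float64(42.6)]
redcap [[514.21510683 -60.09049501  58.        ]]
navycap [[541.85673438 129.71779587  58.        ]]
browncap [[547.91870495 244.71411995  62.        ]]
```

View pics/c1.png

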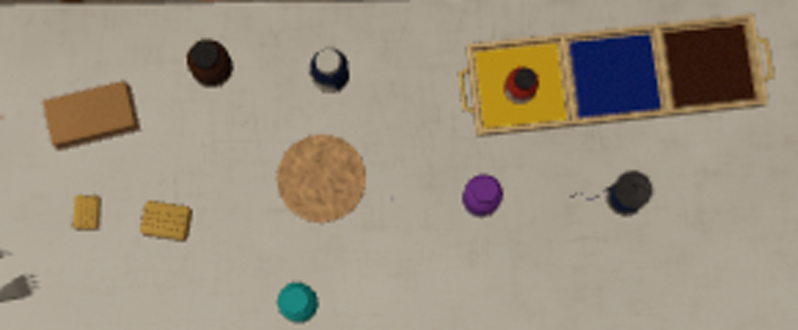

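The crop confirms the choices: white-capped navy bottle, black-capped brown bottle, and the larger wax cake, which measured 47x33 mm. The caddy's row direction is 5.4° off y and the pitch measures 96 mm, as specified. The red bottle's cap is at about (371,168). Next I work out the first move.

```bash
cat >> h.py <<'E'
from scipy.spatial.transform import Rotation as Ro
def to(x,y,gz,yaw=None):
    "tool-axes shift (mm) taking the grasp point to x,y,gz (m), and the tool-z turn for yaw"
    s=robot.state(); R=Ro.from_euler("xyz",s["ee_rot"],degrees=True).as_matrix()
    d=R.T@(np.array([x,y,gz+robot.grip_point_offset])-s["position"])*1000
    t=None if yaw is None else (s["ee_rot"][2]-yaw+180)%360-180
    print("t",round(s["time"],1),"shift",np.round(d,1),"turn",t)
E
python3 -c "
from h import *
to(.50,-.062,.20,-84.6)"
```

```text
t 0.1 shift [-471.1  371.1   49.8] turn -81.71985757406398
```

The manual's scale: shifts go in shares of 0.5 m and turns go in shares of 90 degrees. Converting my numbers, -0.036 m is -0.072, 0.0285 m is 0.057.

```bash

echo '[{"dx":-0.072,"dy":0.057,"dz":0.008},{"dx":-0.072,"dy":0.057,"dz":0.008},{"dx":-0.072,"dy":0.057,"dz":0.008},{"dx":-0.072,"dy":0.057,"dz":0.008},{"dx":-0.072,"dy":0.057,"dz":0.008}]' > mv.in && python3 -m pendant mv.in 0.75
echo '[{"dx":-0.072,"dy":0.057,"dz":0.008},{"dx":-0.072,"dy":0.057,"dz":0.008},{"dx":-0.072,"dy":0.057,"dz":0.008},{"dx":-0.072,"dy":0.057,"dz":0.008},{"dx":-0.072,"dy":0.057,"dz":0.008}]' > mv.in && python3 -m pendant mv.in
echo '[{"dx":-0.072,"dy":0.057,"dz":0.008},{"dx":-0.072,"dy":0.057,"dz":0.008},{"dx":-0.072,"dy":0.057,"dz":0.008},{"spin":-0.0889},{"spin":-0.0889}]' > mv.in && python3 -m pendant mv.in
echo '[{"spin":-0.0889},{"spin":-0.0889},{"spin":-0.0889},{"spin":-0.0889},{"spin":-0.0889}]' > mv.in && python3 -m pendant mv.in
echo '[{"spin":-0.0889},{"spin":-0.0889},{"spin":-0.0889},{"spin":-0.0189},{}]' > mv.in && python3 -m pendant mv.in
python3 - <<'E'
from h import *
cm,im=shot("wrist"); cv2.imwrite("pics/w1.png",im[:,:,::-1]); to(.50,-.062,.20,-84.6)
print(robot.state()["q"],-cm["R"].T@cm["t"])
E
```

```text
time: 0.6
position: [0.2718, -0.3516, 0.2834]
ee_rot: [180.0, -0.0, -166.3]
force: [1.5, 0.4, 0.5]
gripper_width: 0.751
gripper_force: 0.0
time: 1.1
position: [0.4131, -0.1705, 0.2636]
ee_rot: [180.0, -0.0, -166.3]
force: [0.5, -0.7, 0.2]
gripper_width: 0.755
gripper_force: 0.0
time: 1.6
position: [0.4976, -0.0623, 0.2509]
ee_rot: [179.9, -0.1, -149.9]
force: [-1.0, -0.6, -0.6]
gripper_width: 0.749
gripper_force: 0.0
time: 2.1
position: [0.4969, -0.0636, 0.2514]
ee_rot: [179.9, -0.0, -110.0]
force: [-0.4, 0.2, -0.2]
gripper_width: 0.748
gripper_force: 0.0
time: 2.6
position: [0.497, -0.0637, 0.2516]
ee_rot: [180.0, 0.0, -84.7]
force: [-0.0, 0.2, 0.0]
gripper_width: 0.754
gripper_force: 0.0
t 2.6 shift [-1.4 -3.1 -2.2] turn -0.18827939393867155
[ 1.06394677e+01  1.04260508e+01 -6.86121689e+00 -5.53515238e-03
 -7.27397069e+01 -5.42610285e+00] [ 0.50286269 -0.13096623  0.3216417 ]
```

View pics/w1.png

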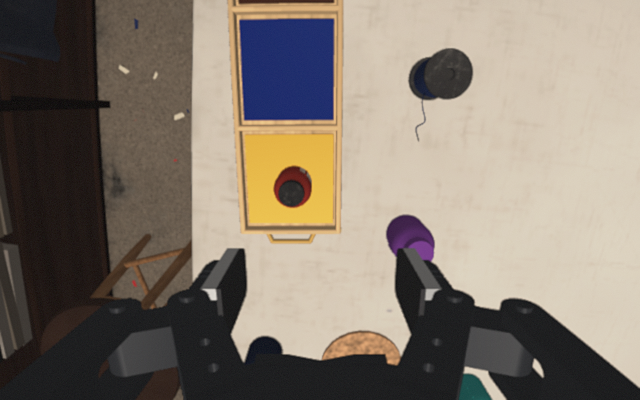

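The wrist picture shows the yellow felt at about (290,180) with the red bottle's cap at (291,194), the blue felt at (289,70), the spool at (445,75) and the purple bottle at (410,238). Now I measure from it.

```bash
python3 - <<'E'
from h import *
cm=robot.camera_model("wrist"); im=cv2.imread("pics/w1.png")[:,:,::-1].copy()
for k,lo,hi,roi,z in(("y",(20,120,100),(34,255,255),(230,125,350,240),.006),("b",(105,130,30),(130,255,255),(230,0,345,130),.006),
  ("cap",(0,0,0),(180,255,62),(270,160,315,215),.058),("redbody",(0,150,60),(8,255,255),(265,155,320,215),.03),("red",(170,150,60),(180,255,255),(265,155,320,215),.03)):
    for a,c,ct in blobs(im,lo,hi,30,roi)[:2]:
        r=rect(cm,ct,z); print(k,a,np.round(c),np.round(ray(cm,c,z)[0]*1000,1),[np.round(v,1) for v in r])
E
```

```text
y 7382.5 [290. 178.] [525.6 -64.2   6. ] [array([525.7, -62.6]), array([79.4, 82.1]), np.float64(5.2)]
b 8753.0 [287.  69.] [ 534.1 -159.6    6. ] [array([ 534.4, -158.4]), array([77.5, 81.5]), np.float64(5.5)]
cap 479.0 [291. 193.] [519.9 -63.9  58. ] [array([520. , -63.8]), array([18.7, 20.1]), np.float64(4.4)]
redbody 466.0 [294. 181.] [520.1 -67.3  30. ] [array([520.8, -61. ]), array([32.6, 31.5]), np.float64(53.2)]
```

```bash
python3 -c "
from h import *
to(.520,-.0637,.036,-84.6)"
```

```text
t 2.6 shift [  2.1 -22.9 161.8] turn -0.18827939393867155
```

In the tool's units: 0.04 m is 0.08, 0.03 m is 0.06.

```bash

echo '[{"dx":0.004,"dy":-0.046,"dz":0.04},{"dz":0.08},{"dz":0.08},{"dz":0.06},{}]' > mv.in && python3 -m pendant mv.in 0.6
echo '[{"dz":0.03},{"dz":0.034},{},{}]' > mv.in && python3 -m pendant mv.in
echo '[{},{},{},{},{}]' > mv.in && python3 -m pendant mv.in 0.2 30
python3 - <<'E'
from h import *
to(.520,-.0637,.036,-84.6)
E
```

```text
time: 3.15
position: [0.5174, -0.0637, 0.1178]
ee_rot: [179.5, 0.0, -84.8]
force: [-1.1, 0.0, 0.4]
gripper_width: 0.602
gripper_force: 0.0
time: 3.55
position: [0.5211, -0.0636, 0.0914]
ee_rot: [-179.9, -0.0, -84.6]
force: [0.4, 0.5, -0.4]
gripper_width: 0.602
gripper_force: 0.0
time: 4.05
position: [0.5213, -0.0635, 0.0916]
ee_rot: [-179.8, -0.0, -84.6]
force: [-1.5, 0.5, 6.4]
gripper_width: 0.353
gripper_force: 29.5
t 4.0 shift [0.1 1.3 1.7] turn 0.00706071930244434
```

In the tool's units: -0.04 m is -0.08, -0.03 m is -0.06.

```bash

echo '[{"dz":-0.02},{"dz":-0.06},{"dz":-0.08},{"dz":-0.04},{}]' > mv.in && python3 -m pendant mv.in
python3 - <<'E'
from h import *
to(.433,.1405,.1364,-84.6)
cm,im=shot("scene"); cv2.imwrite("pics/s1.png",im[120:280,220:440,::-1])
cm,im=shot("wrist"); cv2.imwrite("pics/w2.png",im[:,:,::-1])
E
```

```text
time: 4.55
position: [0.522, -0.0635, 0.1942]
ee_rot: [-179.6, -0.0, -84.6]
force: [0.2, 0.7, -0.1]
gripper_width: 0.351
gripper_force: 29.9
t 4.5 shift [-211.5   69.4    3.3] turn 0.003020513458835694
```

View pics/w2.png

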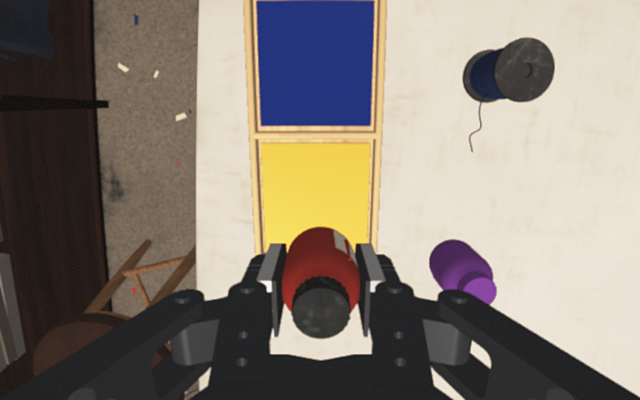

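The red bottle is held upright between the pads at about (321,285), lifted clear of the yellow well. Now I move it over the coaster.

In the tool's units: -0.04 m is -0.08, -0.02 m is -0.04.

```bash

echo '[{"dx":-0.04,"dy":0.014},{"dx":-0.08,"dy":0.026},{"dx":-0.08,"dy":0.026},{"dx":-0.08,"dy":0.026},{"dx":-0.08,"dy":0.026}]' > mv.in && python3 -m pendant mv.in
echo '[{"dx":-0.063,"dy":0.0208,"dz":0.006},{"dz":0.04},{"dz":0.06},{"dz":0.04},{}]' > mv.in && python3 -m pendant mv.in
python3 - <<'E'
from h import *
to(.433,.1405,.0374,-84.6)
E
```

```text
time: 5.15
position: [0.443, 0.111, 0.1887]
ee_rot: [179.9, -0.1, -84.7]
force: [0.9, 0.5, -0.1]
gripper_width: 0.35
gripper_force: 29.9
time: 5.65
position: [0.4289, 0.1391, 0.1135]
ee_rot: [179.6, -0.2, -84.6]
force: [-0.7, -0.3, -1.0]
gripper_width: 0.352
gripper_force: 29.9
t 5.7 shift [-1.1 -4.4 22.2] turn -0.049048399716980384
```

In the tool's units: 0.01 m is 0.02, 0.005 m is 0.01.

```bash

echo '[{"dx":-0.002,"dy":-0.006,"dz":0.02},{"dz":0.01},{"dz":0.008},{"dz":0.004},{}]' > mv.in && python3 -m pendant mv.in
python3 - <<'E'
from h import *
to(.433,.1405,.0367,-84.6)
E
```

```text
time: 6.15
position: [0.4343, 0.1418, 0.0959]
ee_rot: [-180.0, 0.0, -84.6]
force: [-0.1, 0.2, 0.2]
gripper_width: 0.354
gripper_force: 29.9
t 6.2 shift [1.2 1.4 5.3] turn -0.023561196323214517
```

In the tool's units: 0.002 m is 0.004, 0.0014 m is 0.0028.

```bash

echo '[{"dx":0.0024,"dy":0.0028,"dz":0.004},{"dz":0.004},{"dz":0.002},{},{}]' > mv.in && python3 -m pendant mv.in
echo '[{},{},{},{},{}]' > mv.in && python3 -m pendant mv.in 0.6
```

```text
time: 6.65
position: [0.433, 0.1405, 0.0909]
ee_rot: [-180.0, 0.0, -84.6]
force: [0.3, -0.1, -0.6]
gripper_width: 0.354
gripper_force: 29.9
time: 7.15
position: [0.433, 0.1405, 0.0909]
ee_rot: [-180.0, 0.0, -84.6]
force: [-0.6, 0.3, -1.0]
gripper_width: 0.599
gripper_force: 0.0
```

In the tool's units: -0.04 m is -0.08, -0.02 m is -0.04.

```bash

echo '[{"dz":-0.04},{"dz":-0.08},{"dz":-0.08},{"dz":-0.08},{"dz":-0.04}]' > mv.in && python3 -m pendant mv.in
echo '[{"dx":0.08},{"dx":0.08},{"dx":0.04},{}]' > mv.in && python3 -m pendant mv.in
python3 - <<'E'
from h import *
cm,im=shot("wrist"); cv2.imwrite("pics/w3.png",im[:,:,::-1])
to(.54,.13,.037,-84.6)
E
```

```text
time: 7.65
position: [0.4339, 0.1408, 0.2547]
ee_rot: [-179.7, 0.1, -84.6]
force: [0.6, 0.1, 0.1]
gripper_width: 0.601
gripper_force: 0.0
time: 8.05
position: [0.4422, 0.039, 0.2509]
ee_rot: [180.0, -0.0, -84.8]
force: [-0.1, 0.6, -0.9]
gripper_width: 0.602
gripper_force: 0.0
t 8.1 shift [ -80.7 -105.6  160. ] turn -0.1516305145517549
```

View pics/w3.png

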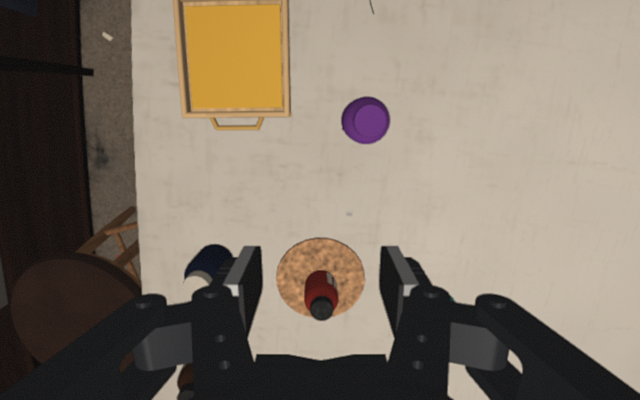

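The red bottle stands upright on the coaster: base about (320,288) on the coaster disc centred about (321,278). The navy bottle is at (210,265). I move over navy and measure both.

In the tool's units: -0.0355 m is -0.071, -0.035 m is -0.07.

```bash

echo '[{"dx":-0.054,"dy":-0.07},{"dx":-0.054,"dy":-0.07},{"dx":-0.054,"dy":-0.071},{},{}]' > mv.in && python3 -m pendant mv.in 0.75
python3 - <<'E'
from h import *
cm,im=shot("wrist"); cv2.imwrite("pics/w4.png",im[:,:,::-1])
to(.54,.13,.037,-84.6)
E
```

```text
time: 8.6
position: [0.5399, 0.1328, 0.2497]
ee_rot: [179.9, -0.0, -84.5]
force: [0.7, -0.1, 0.2]
gripper_width: 0.747
gripper_force: 0.0
t 8.7 shift [  2.1  -0.5 159.5] turn 0.04160308536881985
```

View pics/w4.png

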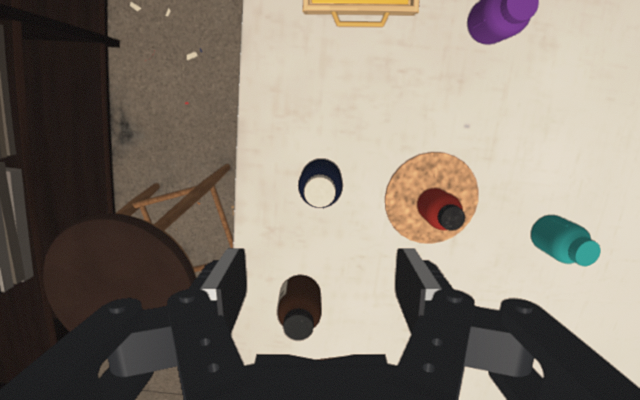

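The picture shows the navy bottle's white cap at (320,191), the red bottle upright on the coaster (432,197) with its cap at (452,217), and the brown bottle's cap at (298,324).

```bash
python3 - <<'E'
from h import *
cm=robot.camera_model("wrist"); im=cv2.imread("pics/w4.png")[:,:,::-1].copy()
for k,lo,hi,roi,z in(("navycap",(0,0,140),(180,90,255),(300,173,342,210),.058),("navybody",(100,80,0),(130,255,110),(285,145,350,215),.05),("redcap",(0,0,0),(180,255,70),(435,200,470,235),.057),
  ("coaster",(5,60,90),(25,200,255),(375,140,490,255),.005),("browncap",(0,0,0),(180,120,62),(280,306,317,342),.062)):
    for a,c,ct in blobs(im,lo,hi,40,roi)[:1]:
        r=rect(cm,cv2.convexHull(ct),z); print(k,a,np.round(c),np.round(ray(cm,c,z)[0]*1000,1),[np.round(v,1) for v in r])
to(.54,.13,.035,-84.6)
E
```

```text
navycap 931.0 [320. 195.] [539.9 131.4  58. ] [array([539.3, 129.9]), array([32.2, 25.5]), np.float64(5.4)]
navybody 572.5 [321. 173.] [540.1 115.8  50. ] [array([540.1, 121. ]), array([31.7, 33.2]), np.float64(87.8)]
redcap 490.5 [451. 216.] [433.9 139.4  57. ] [array([433.8, 139.4]), array([19.5, 22.2]), np.float64(54.7)]
coaster 6661.0 [431. 197.] [434.  137.3   5. ] [array([433. , 138.8]), array([89. , 89.2]), np.float64(8.2)]
browncap 740.5 [298. 323.] [547.7 244.5  62. ] [array([547.9, 244.1]), array([25.8, 32. ]), np.float64(5.6)]
t 8.7 shift [  2.1  -0.5 161.5] turn 0.04160308536881985
```

```bash

echo '[{"dx":0.002,"dy":-0.001,"dz":0.06},{"dz":0.08},{"dz":0.08},{"dz":0.06},{"dz":0.04}]' > mv.in && python3 -m pendant mv.in
echo '[{"dz":0.009},{},{}]' > mv.in && python3 -m pendant mv.in
python3 -c "
from h import *
to(.54,.1315,.032,-84.6)"
echo '[{},{},{},{},{}]' > mv.in && python3 -m pendant mv.in 0.2 40
echo '[{"dz":-0.04},{"dz":-0.08},{"dz":-0.08},{"dz":-0.02},{}]' > mv.in && python3 -m pendant mv.in
python3 - <<'E'
from h import *
to(.5344,-.1585,.120,-84.6)
cm,im=shot("wrist"); cv2.imwrite("pics/w5.png",cv2.resize(im[:,:,::-1],(480,300)))
E
```

```text
time: 9.15
position: [0.5386, 0.1296, 0.0893]
ee_rot: [179.9, -0.0, -84.7]
force: [-0.6, -0.1, 1.0]
gripper_width: 0.75
gripper_force: 0.0
time: 9.45
position: [0.5411, 0.1307, 0.0881]
ee_rot: [-179.8, 0.0, -84.6]
force: [0.6, -0.4, 0.2]
gripper_width: 0.749
gripper_force: 0.0
t 9.4 shift [-0.9  1.   2.2] turn -0.0021158595689030335
time: 9.95
position: [0.5409, 0.1307, 0.0879]
ee_rot: [-179.9, 0.0, -84.6]
force: [-2.1, 0.0, 5.6]
gripper_width: 0.424
gripper_force: 39.6
time: 10.45
position: [0.5411, 0.131, 0.1986]
ee_rot: [-179.8, 0.1, -84.6]
force: [0.4, -0.3, -2.3]
gripper_width: 0.42
gripper_force: 40.6
t 10.4 shift [287.6  34.   23.9] turn -0.018458312937241317
```

View pics/w5.png

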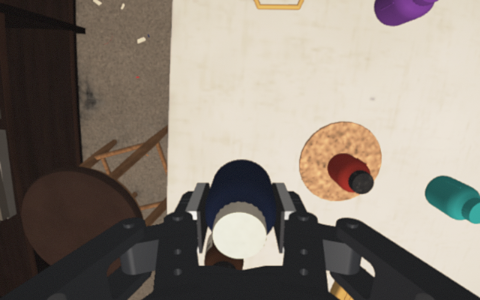

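The navy bottle is held upright between the pads (240,210 in the half-size view) and the red bottle is undisturbed. Next stop is the blue well.

In the tool's units: 0.045 m is 0.09, 0.04 m is 0.08.

```bash

echo '[{"dx":0.04,"dy":0.004},{"dx":0.08,"dy":0.01},{"dx":0.09,"dy":0.011},{"dx":0.09,"dy":0.011},{"dx":0.09,"dy":0.011}]' > mv.in && python3 -m pendant mv.in
echo '[{"dx":0.09,"dy":0.011},{"dx":0.06,"dy":0.006},{"dx":0.0352,"dy":0.004},{},{}]' > mv.in && python3 -m pendant mv.in
python3 -c "
from h import *
to(.5344,-.1585,.041,-84.6)"
```

```text
time: 11.0
position: [0.5338, -0.0674, 0.1941]
ee_rot: [179.8, 0.0, -84.6]
force: [1.5, -0.8, -2.1]
gripper_width: 0.423
gripper_force: 40.6
time: 11.5
position: [0.5326, -0.159, 0.1944]
ee_rot: [179.8, 0.1, -84.7]
force: [-0.7, -0.1, -1.5]
gripper_width: 0.421
gripper_force: 40.6
t 11.5 shift [-0.2 -2.2 99.5] turn -0.08808206567442767
```

In the tool's units: 0.04 m is 0.08, 0.03 m is 0.06.

```bash

echo '[{"dy":-0.002,"dz":0.06},{"dz":0.08},{"dz":0.04},{"dz":0.01},{}]' > mv.in && python3 -m pendant mv.in
echo '[{"dz":0.002},{"dz":0.002},{},{}]' > mv.in && python3 -m pendant mv.in
python3 -c "
from h import *
to(.5344,-.1585,.0402,-84.6)"
```

```text
time: 12.0
position: [0.5343, -0.1582, 0.1007]
ee_rot: [179.9, 0.0, -84.5]
force: [0.4, 0.0, -0.7]
gripper_width: 0.423
gripper_force: 40.6
time: 12.4
position: [0.5348, -0.1589, 0.1]
ee_rot: [-179.9, -0.0, -84.6]
force: [0.3, 0.2, -1.3]
gripper_width: 0.42
gripper_force: 40.6
t 12.4 shift [-0.5  0.3  5.9] turn -0.02011551086718555
```

Then lower 6 mm, release, rise, and head for the brown bottle.

In the tool's units: 0.003 m is 0.006, 0.002 m is 0.004.

```bash

echo '[{"dz":0.006},{"dz":0.004},{"dz":0.002},{},{}]' > mv.in && python3 -m pendant mv.in
echo '[{},{},{},{},{}]' > mv.in && python3 -m pendant mv.in 0.7
echo '[{"dz":-0.04},{"dz":-0.08},{"dz":-0.08},{"dz":-0.08},{"dz":-0.04}]' > mv.in && python3 -m pendant mv.in
python3 - <<'E'
from h import *
to(.5478,.2445,.196,-84.6)
cm,im=shot("wrist"); cv2.imwrite("pics/w6.png",cv2.resize(im[:,:,::-1],(480,300)))
for k,lo,hi,roi,z in(("navycap",(0,0,140),(180,90,255),(280,150,360,240),.064),("bf",(105,130,50),(130,255,255),(240,80,400,260),.006)):
    for a,c,ct in blobs(im,lo,hi,40,roi)[:2]:
        r=rect(cm,cv2.convexHull(ct),z); print(k,a,np.round(c),np.round(ray(cm,c,z)[0]*1000,1),[np.round(v,1) for v in r])
E
```

```text
time: 12.9
position: [0.5344, -0.159, 0.0939]
ee_rot: [180.0, -0.0, -84.6]
force: [-2.1, 0.1, 5.6]
gripper_width: 0.422
gripper_force: 41.3
time: 13.4
position: [0.5345, -0.1589, 0.0933]
ee_rot: [180.0, 0.0, -84.6]
force: [0.6, 0.1, -0.1]
gripper_width: 0.702
gripper_force: 0.0
time: 13.9
position: [0.5355, -0.1593, 0.2576]
ee_rot: [-179.7, -0.1, -84.6]
force: [1.2, -0.5, -1.0]
gripper_width: 0.699
gripper_force: 0.0
t 13.9 shift [-400.9  -50.2    7.3] turn -0.0010922043346681676
navycap 707.0 [322. 194.] [ 535.3 -160.4   64. ] [array([ 535.4, -160.2]), array([23.4, 23.3]), np.float64(5.5)]
bf 6762.5 [323. 180.] [ 534.6 -159.9    6. ] [array([ 534.5, -158.6]), array([77.6, 80.8]), np.float64(5.4)]
```

View pics/w6.png

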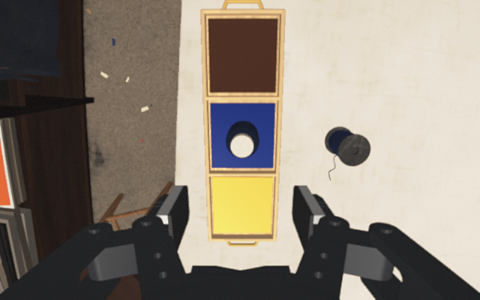

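The navy bottle stands upright in the blue well, with its cap at (242,146) in the half-size view and measured within 2 mm of the middle. Next is the brown bottle.

In the tool's units: -0.045 m is -0.09, -0.04 m is -0.08.

```bash

echo '[{"dx":-0.06,"dy":-0.008},{"dx":-0.08,"dy":-0.01},{"dx":-0.09,"dy":-0.011},{"dx":-0.09,"dy":-0.011},{"dx":-0.09,"dy":-0.011}]' > mv.in && python3 -m pendant mv.in 0.85
echo '[{"dx":-0.09,"dy":-0.011},{"dx":-0.09,"dy":-0.011},{"dx":-0.09,"dy":-0.011},{"dx":-0.08,"dy":-0.01},{"dx":-0.042,"dy":-0.006}]' > mv.in && python3 -m pendant mv.in
echo '[{},{}]' > mv.in && python3 -m pendant mv.in
python3 - <<'E'
from h import *
cm,im=shot("wrist"); cv2.imwrite("pics/w7.png",cv2.resize(im[:,:,::-1],(480,300)))
for k,lo,hi,roi,z in(("browncap",(0,0,0),(180,120,64),(285,165,360,240),.062),):
    for a,c,ct in blobs(im,lo,hi,40,roi)[:3]:
        r=rect(cm,cv2.convexHull(ct),z); print(k,a,np.round(c),np.round(ray(cm,c,z)[0]*1000,1),[np.round(v,1) for v in r])
to(.5478,.2445,.034,-84.6)
E
```

```text
time: 14.45
position: [0.5403, 0.0492, 0.2532]
ee_rot: [180.0, 0.0, -84.6]
force: [0.9, -0.2, -0.1]
gripper_width: 0.848
gripper_force: 0.0
time: 14.95
position: [0.5462, 0.2479, 0.2526]
ee_rot: [180.0, 0.0, -84.5]
force: [0.4, -0.5, -0.3]
gripper_width: 0.852
gripper_force: 0.0
time: 15.15
position: [0.5466, 0.2448, 0.253]
ee_rot: [180.0, -0.0, -84.6]
force: [-0.6, -0.5, 0.5]
gripper_width: 0.852
gripper_force: 0.0
browncap 928.5 [318. 201.] [548.  248.4  62. ] [array([548., 248.]), array([26.4, 27.3]), np.float64(5.4)]
browncap 126.5 [319. 170.] [549.1 224.7  62. ] [array([551. , 227.3]), array([30.5, 12.2]), np.float64(9.9)]
t 15.2 shift [ -0.3  -1.2 165.3] turn -0.04490544036988808
```

View pics/w7.png

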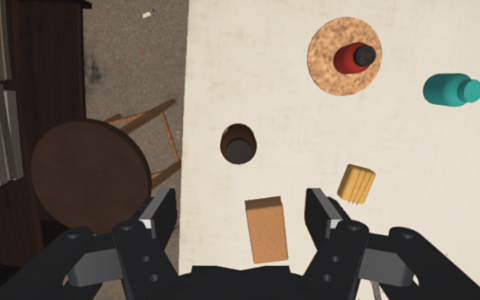

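The brown cap is at (239,149) in the half-size view, world (548,247). The sanding block (267,230) is clear of the fingers, and the wax cake is at (356,184).

In the tool's units: 0.04 m is 0.08, 0.03 m is 0.06.

```bash

echo '[{"dx":-0.005,"dy":-0.003,"dz":0.06},{"dz":0.08},{"dz":0.08},{"dz":0.06},{"dz":0.05}]' > mv.in && python3 -m pendant mv.in
echo '[{},{}]' > mv.in && python3 -m pendant mv.in
echo '[{},{},{},{},{}]' > mv.in && python3 -m pendant mv.in 0.2 40
echo '[{"dz":-0.04},{"dz":-0.08},{"dz":-0.08},{"dz":-0.02},{}]' > mv.in && python3 -m pendant mv.in
python3 - <<'E'
from h import *
to(.5437,-.254,.140,-84.6)
cm,im=shot("wrist"); cv2.imwrite("pics/w8.png",cv2.resize(im[:,:,::-1],(480,300)))
E
```

```text
time: 15.7
position: [0.5476, 0.2456, 0.0867]
ee_rot: [179.9, -0.0, -84.7]
force: [-0.0, 0.4, 0.8]
gripper_width: 0.848
gripper_force: 0.0
time: 15.9
position: [0.5485, 0.2468, 0.0892]
ee_rot: [-180.0, -0.0, -84.7]
force: [0.0, 0.3, 1.3]
gripper_width: 0.848
gripper_force: 0.0
time: 16.4
position: [0.5487, 0.2481, 0.0906]
ee_rot: [-179.8, 0.1, -84.6]
force: [-0.9, -0.5, 5.9]
gripper_width: 0.469
gripper_force: 40.2
time: 16.9
position: [0.5487, 0.2483, 0.2013]
ee_rot: [-179.7, 0.2, -84.6]
force: [-0.6, 0.1, -1.8]
gripper_width: 0.472
gripper_force: 40.7
t 16.9 shift [499.6  52.2   5.6] turn -0.0092025921276786
```

View pics/w8.png

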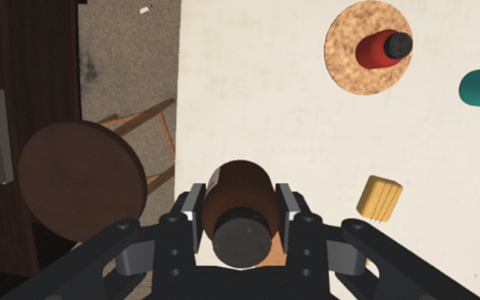

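The brown bottle is held (240,215) and upright. It goes to the brown well, crossing over the navy bottle with about 45 mm to spare.

```bash

echo '[{"dx":0.04,"dy":0.004},{"dx":0.08,"dy":0.008},{"dx":0.09,"dy":0.0096},{"dx":0.09,"dy":0.0096},{"dx":0.09,"dy":0.0096}]' > mv.in && python3 -m pendant mv.in
echo '[{"dx":0.09,"dy":0.0096},{"dx":0.09,"dy":0.0096},{"dx":0.09,"dy":0.0096},{"dx":0.09,"dy":0.0096},{"dx":0.09,"dy":0.0096}]' > mv.in && python3 -m pendant mv.in
echo '[{"dx":0.08,"dy":0.008},{"dx":0.06,"dy":0.005},{"dx":0.02,"dy":0.002},{},{}]' > mv.in && python3 -m pendant mv.in
python3 -c "
from h import *
to(.5437,-.254,.042,-84.6)"
```

```text
time: 17.45
position: [0.5445, 0.0492, 0.1966]
ee_rot: [179.8, -0.0, -84.6]
force: [1.2, -0.6, -0.5]
gripper_width: 0.466
gripper_force: 40.7
time: 17.95
position: [0.5415, -0.1768, 0.1966]
ee_rot: [179.8, 0.1, -84.6]
force: [-0.1, 1.4, -1.1]
gripper_width: 0.465
gripper_force: 40.7
time: 18.45
position: [0.5425, -0.2546, 0.1972]
ee_rot: [179.9, 0.1, -84.6]
force: [0.6, 0.7, -1.3]
gripper_width: 0.466
gripper_force: 40.7
t 18.4 shift [ -0.4  -1.4 101.3] turn -0.0363897737262846
```

In the tool's units: 0.04 m is 0.08, 0.03 m is 0.06.

```bash

echo '[{"dy":-0.002,"dz":0.06},{"dz":0.08},{"dz":0.04},{"dz":0.01},{}]' > mv.in && python3 -m pendant mv.in
echo '[{"dz":0.002},{},{}]' > mv.in && python3 -m pendant mv.in
python3 -c "
from h import *
to(.5437,-.254,.0420,-84.6)"
```

```text
time: 18.95
position: [0.5441, -0.2541, 0.1031]
ee_rot: [179.9, 0.0, -84.5]
force: [0.2, 0.7, 0.0]
gripper_width: 0.465
gripper_force: 40.6
time: 19.25
position: [0.5447, -0.255, 0.1036]
ee_rot: [-179.9, -0.0, -84.6]
force: [-0.7, 0.4, -1.3]
gripper_width: 0.468
gripper_force: 40.6
t 19.2 shift [-1.1  0.9  7.7] turn -0.006335986596042176
```

In the tool's units: 0.003 m is 0.006, 0.0015 m is 0.003.

```bash

echo '[{"dx":-0.002,"dy":0.002,"dz":0.006},{"dz":0.006},{"dz":0.003},{},{}]' > mv.in && python3 -m pendant mv.in
echo '[{},{},{},{},{}]' > mv.in && python3 -m pendant mv.in 0.75
echo '[{"dz":-0.04},{"dz":-0.08},{"dz":-0.08},{"dz":-0.08},{"dz":-0.04}]' > mv.in && python3 -m pendant mv.in
python3 - <<'E'
from h import *
to(.39,.2925,.190,-99)
cm,im=shot("wrist"); cv2.imwrite("pics/w9.png",cv2.resize(im[:,:,::-1],(480,300)))
for k,lo,hi,roi,z in(("browncap",(0,0,0),(180,110,64),(280,150,370,240),.068),):
    for a,c,ct in blobs(im,lo,hi,40,roi)[:3]:
        r=rect(cm,cv2.convexHull(ct),z); print(k,a,np.round(c),np.round(ray(cm,c,z)[0]*1000,1),[np.round(v,1) for v in r])
E
```

```text
time: 19.75
position: [0.5431, -0.2541, 0.0966]
ee_rot: [-180.0, -0.0, -84.6]
force: [-3.3, 3.0, 10.3]
gripper_width: 0.468
gripper_force: 41.8
time: 20.25
position: [0.543, -0.2541, 0.0947]
ee_rot: [180.0, 0.0, -84.6]
force: [0.4, -0.1, 0.0]
gripper_width: 0.75
gripper_force: 0.0
time: 20.75
position: [0.5439, -0.2546, 0.2593]
ee_rot: [-179.7, -0.2, -84.6]
force: [1.2, -0.0, -0.1]
gripper_width: 0.754
gripper_force: 0.0
t 20.8 shift [-559.2  101.9   13.2] turn 14.39539528080627
browncap 917.0 [324. 198.] [ 542.2 -253.7   68. ] [array([ 542.1, -254. ]), array([26.4, 28. ]), np.float64(5.5)]
```

View pics/w9.png

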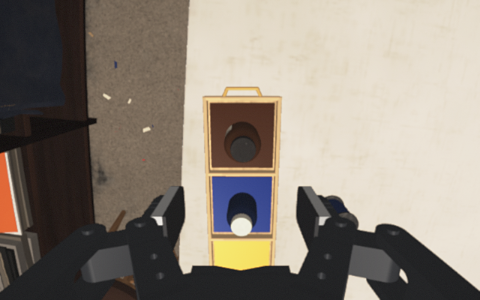

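The brown bottle stands upright in the brown well, measured at (542,-254), within 2 mm of the middle. Navy is still upright. Now the wax cake.

In the tool's units: -0.045 m is -0.09, -0.03 m is -0.06.

```bash

echo '[{"dx":-0.06,"dy":0.011},{"dx":-0.09,"dy":0.016},{"dx":-0.09,"dy":0.016},{"dx":-0.09,"dy":0.016},{"dx":-0.09,"dy":0.016}]' > mv.in && python3 -m pendant mv.in 0.75
echo '[{"dx":-0.09,"dy":0.016},{"dx":-0.09,"dy":0.016},{"dx":-0.09,"dy":0.016},{"dx":-0.09,"dy":0.016},{"dx":-0.09,"dy":0.016}]' > mv.in && python3 -m pendant mv.in
echo '[{"dx":-0.09,"dy":0.017},{"dx":-0.09,"dy":0.017},{"dx":-0.068,"dy":0.016},{"spin":0.08},{"spin":0.08}]' > mv.in && python3 -m pendant mv.in
echo '[{},{}]' > mv.in && python3 -m pendant mv.in
python3 - <<'E'
from h import *
cm,im=shot("wrist"); cv2.imwrite("pics/w10.png",cv2.resize(im[:,:,::-1],(480,300)))
m=robot.state()["position"]; print(m)
for a,c,ct in blobs(im,(18,100,80),(34,255,255),300)[:3]:
    for z in (.02,): 
        r=rect(cm,cv2.convexHull(ct),z); print(a,np.round(c),np.round(ray(cm,c,z)[0]*1000,1),[np.round(v,1) for v in r])
to(.39,.2925,.02,-99)
E
```

```text
time: 21.3
position: [0.4852, -0.047, 0.2546]
ee_rot: [180.0, 0.0, -84.6]
force: [1.2, 1.5, -0.7]
gripper_width: 0.754
gripper_force: 0.0
time: 21.8
position: [0.4241, 0.1734, 0.2548]
ee_rot: [-180.0, 0.0, -84.6]
force: [1.6, 0.2, -0.8]
gripper_width: 0.747
gripper_force: 0.0
time: 22.3
position: [0.3879, 0.294, 0.2543]
ee_rot: [180.0, -0.0, -99.2]
force: [0.2, -0.2, -1.2]
gripper_width: 0.75
gripper_force: 0.0
time: 22.5
position: [0.3885, 0.2927, 0.2547]
ee_rot: [180.0, -0.0, -98.8]
force: [-0.7, 1.0, -0.4]
gripper_width: 0.751
gripper_force: 0.0
[0.38860439 0.29263966 0.25476721]
804.0 [312. 181.] [395.6 289.2  20. ] [array([394.6, 290.8]), array([45. , 23.9]), np.float64(80.3)]
528.5 [320. 261.] [400.2 367.2  20. ] [array([400.3, 366.7]), array([26.1, 30.8]), np.float64(86.4)]
t 22.6 shift [-1.000e-01 -1.400e+00  1.809e+02] turn 0.13025248612723317
```

View pics/w10.png

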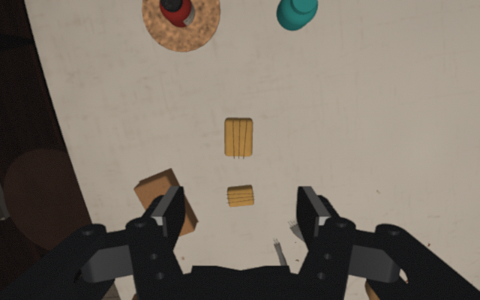

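The intended cake is at (238,138) half-size, square to the fingers. The smaller cake is at (240,196) and the sanding block at (165,198). The mask was cut by a groove, so I refit it with a looser mask.

```bash
python3 - <<'E'
from h import *
cm=robot.camera_model("wrist"); cm2,im=shot("wrist")
g=cv2.morphologyEx(im,cv2.MORPH_CLOSE,np.ones((5,5),np.uint8))
for a,c,ct in blobs(g,(12,80,50),(36,255,255),300,(280,140,360,230))[:2]:
    r=rect(cm,cv2.convexHull(ct),.02); print(a,np.round(c),[np.round(v,1) for v in r])
    print(ct.reshape(-1,2).min(0),ct.reshape(-1,2).max(0))
to(.39,.2915,.021,-99)
E
```

```text
1789.0 [318. 182.] [array([391. , 291.4]), array([46.8, 32.7]), np.float64(81.7)]
[299 157] [336 208]
t 22.6 shift [  0.9  -1.5 179.9] turn 0.09300796480761164
```

In the tool's units: 0.04 m is 0.08, 0.03 m is 0.06.

```bash

echo '[{"dx":0.002,"dy":-0.005,"dz":0.06},{"dz":0.08},{"dz":0.08},{"dz":0.06},{"dz":0.04}]' > mv.in && python3 -m pendant mv.in 0.62
echo '[{"dz":0.02},{"dz":0.014},{},{}]' > mv.in && python3 -m pendant mv.in
echo '[{},{},{},{},{}]' > mv.in && python3 -m pendant mv.in 0.2 25
python3 -c "
from h import *
to(.391,.2915,.021,-99)"
```

```text
time: 23.1
position: [0.3903, 0.2903, 0.0926]
ee_rot: [179.9, -0.1, -99.0]
force: [0.5, 0.6, -0.1]
gripper_width: 0.62
gripper_force: 0.0
time: 23.5
position: [0.3914, 0.292, 0.0788]
ee_rot: [-179.9, 0.1, -99.0]
force: [0.7, 0.0, 0.7]
gripper_width: 0.621
gripper_force: 0.0
time: 24.0
position: [0.3914, 0.2921, 0.0789]
ee_rot: [-179.9, 0.1, -99.0]
force: [-1.4, 0.0, 5.9]
gripper_width: 0.392
gripper_force: 26.2
t 24.0 shift [0.6 0.3 4. ] turn 0.0072251132627343395
```

In the tool's units: -0.04 m is -0.08, -0.02 m is -0.04, -7.2 degrees is -0.08.

```bash

echo '[{"dz":-0.04},{"dz":-0.08},{"dz":-0.08},{"spin":-0.08},{"spin":-0.08}]' > mv.in && python3 -m pendant mv.in
echo '[{"dz":-0.04},{}]' > mv.in && python3 -m pendant mv.in
python3 -c "
from h import *
to(.5256,-.0626,.150,-84.6)"
```

```text
time: 24.5
position: [0.3911, 0.292, 0.1794]
ee_rot: [-179.9, 0.2, -84.3]
force: [-0.1, -0.0, -0.3]
gripper_width: 0.396
gripper_force: 25.5
time: 24.7
position: [0.3917, 0.2922, 0.2001]
ee_rot: [-179.8, 0.2, -84.6]
force: [1.0, 0.3, -0.2]
gripper_width: 0.39
gripper_force: 25.5
t 24.7 shift [365.8 -99.9  -4.5] turn 0.0013740791321765755
```

The manual's scale: shifts go in shares of 0.5 m and turns go in shares of 90 degrees. Converting my numbers, 0.045 m is 0.09, 0.04 m is 0.08.

```bash

echo '[{"dx":0.04,"dy":-0.011},{"dx":0.08,"dy":-0.022},{"dx":0.09,"dy":-0.0246},{"dx":0.09,"dy":-0.0246},{"dx":0.09,"dy":-0.0246}]' > mv.in && python3 -m pendant mv.in
echo '[{"dx":0.09,"dy":-0.0246},{"dx":0.09,"dy":-0.0246},{"dx":0.09,"dy":-0.0246},{"dx":0.06,"dy":-0.016},{"dx":0.0116,"dy":-0.0034}]' > mv.in && python3 -m pendant mv.in
echo '[{"dz":0.04},{"dz":0.06},{"dz":0.06},{"dz":0.02},{}]' > mv.in && python3 -m pendant mv.in
python3 -c "
from h import *
to(.5256,-.0626,.0312,-84.6)"
```

```text
time: 25.2
position: [0.4624, 0.1007, 0.1975]
ee_rot: [180.0, 0.0, -84.6]
force: [1.5, -0.4, -0.8]
gripper_width: 0.392
gripper_force: 25.5
time: 25.7
position: [0.5251, -0.0662, 0.1969]
ee_rot: [179.9, -0.0, -84.8]
force: [-0.0, -0.2, -0.4]
gripper_width: 0.393
gripper_force: 25.5
time: 26.2
position: [0.5237, -0.0631, 0.1065]
ee_rot: [179.8, -0.0, -84.6]
force: [-0.1, -0.9, 0.9]
gripper_width: 0.387
gripper_force: 25.4
t 26.2 shift [-0.3 -2.  21.4] turn -0.007463594010346242
```

In the tool's units: 0.01 m is 0.02, 0.005 m is 0.01.

```bash

echo '[{"dz":0.02},{"dz":0.01},{"dz":0.006},{},{}]' > mv.in && python3 -m pendant mv.in
python3 -c "
from h import *
to(.5256,-.0626,.0312,-84.6)"
```

```text
time: 26.7
position: [0.525, -0.0633, 0.0902]
ee_rot: [-180.0, -0.0, -84.6]
force: [-0.1, -0.1, 0.1]
gripper_width: 0.39
gripper_force: 25.4
t 26.7 shift [-0.7 -0.6  5.1] turn -0.014194437075900623
```

In the tool's units: 0.003 m is 0.006, 0.002 m is 0.004.

```bash

echo '[{"dz":0.006},{"dz":0.004},{},{}]' > mv.in && python3 -m pendant mv.in
echo '[{},{},{},{},{}]' > mv.in && python3 -m pendant mv.in 0.58
echo '[{"dz":-0.04},{"dz":-0.08},{"dz":-0.08},{"dz":-0.08},{"dz":-0.06}]' > mv.in && python3 -m pendant mv.in
echo '[{},{}]' > mv.in && python3 -m pendant mv.in
python3 - <<'E'
from h import *
cm,im=shot("wrist"); cv2.imwrite("pics/w11.png",im[:,:,::-1])
cm,im=shot("wrist"); sc=robot.snapshot("scene")
a=np.hstack([cv2.resize(im,(400,250)),cv2.resize(sc[140:290,150:430],(400,250))]); cv2.imwrite("pics/f1.png",a[:,:,::-1])
E
```

```text
time: 27.1
position: [0.5249, -0.0633, 0.085]
ee_rot: [-180.0, -0.0, -84.6]
force: [-0.2, 0.3, 1.8]
gripper_width: 0.387
gripper_force: 25.6
time: 27.6
position: [0.5247, -0.0633, 0.0848]
ee_rot: [180.0, 0.0, -84.6]
force: [-1.6, 0.3, -0.1]
gripper_width: 0.58
gripper_force: 0.0
time: 28.1
position: [0.5251, -0.0634, 0.2578]
ee_rot: [-179.8, -0.0, -84.6]
force: [0.3, 1.2, -0.4]
gripper_width: 0.578
gripper_force: 0.0
time: 28.3
position: [0.5248, -0.0632, 0.2553]
ee_rot: [-179.9, 0.0, -84.6]
force: [0.1, 0.4, -0.7]
gripper_width: 0.579
gripper_force: 0.0
```

View pics/f1.png

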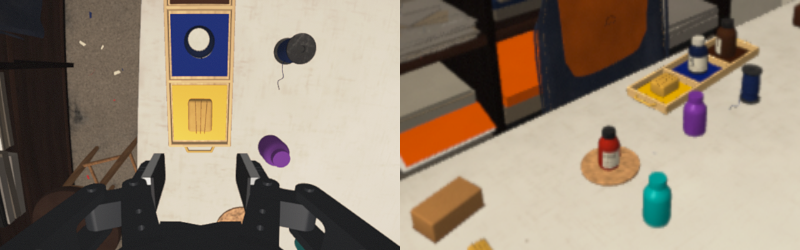

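The wax cake lies flat, grooves up, in the middle of the yellow well (200,117). The red bottle is upright on the coaster (610,150), navy and brown are upright in their wells, and the spool and sanding block are untouched. The job can be handed in.

```bash
python3 -c "
from plant import robot
print(robot.close_job())"
```

```text
the job is handed in; nothing more can be done
None
```

The job is handed in at about 28 s of the 93 s allowed: the red bottle is on the coaster, and the navy bottle, brown bottle and wax cake are in their wells. My last measurements put the three bottles within about 2 mm of their middles; the wax cake I checked only by eye. The hand-in returned no verdict.

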